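# Line up the turned chair feet by height on the sample rail

### The arm

A 7-joint arm with a two-finger parallel gripper is mounted at the origin on the work surface. World frame = base frame: x ahead of the robot, y to its left, z up, the work surface at z = 0. Lengths are in m, angles in degrees, forces in N, time in s.
With the tool pointing down it reaches from about 0.425 to 0.875 m from the base axis. Payload 8.4 kg.
Tool frame: the origin (TCP) lies at the centre of the arm's flange, where the gripper is bolted on; the fingertips stand 173 mm ahead of it and the grasp point (between the pads) lies 155 mm ahead of it; z points along the fingers, y is the line along which they close (so a half turn about z gives the same grasp; the last joint's range is limited). The gripper opens to 85 mm and grips with 20 to 120 N. Pads are 22 mm wide; open, the fingers measure 114 mm over their backs; the gripper's body (76 mm by 85 mm) begins 54 mm behind the grasp point. The pads swing forward as they close: fully open they stand 13 mm farther back than shut.
Start: joints at [-69.97, 19.091, 2.286, 83.961, -0.768, 76.965, -3.352], TCP at [0.282, 0.586, 0.405] pointing down, gripper open.
Joint ranges: [-147.57, 147.57], [-21.85, 119.76], [-74.77, 79.35], [14.55, 137.4], [-85.83, 265.84], [4.83, 119.75], [-152.11, 152.11]. Speed limits (degrees/s): [127.2, 127.2, 159.86, 159.86, 180, 180, 180].

### API

Orientations are given as a 3x3 rotation matrix whose columns are the frame's x, y, z axes.
In Python, from plant import move_to, move_l, set_joints, set_gripper, dwell, ik, read_state, grab_frame, PlanningError, finish_job gives the robot as it stands. Calls block until the motion is done:
- move_to(position, orientation): joint-space move of the TCP to a pose.
- move_l(position, rotation=None, v=0.15): straight line of the TCP; rotation=None keeps the orientation; v is the mean speed in m/s.
- set_joints(angles): joint-space move.
- set_gripper(opening, force=None): finger opening in m; force is the grip in N (None keeps the last); returns when the fingers have stopped.
- dwell(seconds).
- ik(position, orientation): joint angles nearest the present ones, or None.
- read_state(): the state.
- grab_frame(name): name is "scene" or "top" or "wrist"; returns a dict with "pixels" (384x512x3 uint8, red, green, blue), "mtx" (3x3 intrinsics, pixels), "origin" and "rotation" of the camera in the world; the wrist camera has in their place "hand_eye" (4x4, takes a point from camera to tool coordinates, whose origin is the TCP and whose axes are the flange's). Camera axes: x right, y down, z forward; pixel columns grow to the right and rows downward; lengths in m; the calibration is good to about 2 mm. The wrist camera is an equidistant fisheye: a pixel r from the principal point sees the ray r / f radians off the axis. A picture is of the moment at which its call begins: read the wrist's pose just before it. There is no depth.
A pose or a line that the arm cannot do raises PlanningError and nothing moves.
- finish_job(): hands the job in; it is judged then, once.
The state is a dict: "time": time; "joint_positions": joint angles; "joint_velocities": joint speeds; "joint_efforts": joint torques, N m; "eef_pos": TCP position; "tcp_rot": TCP orientation; "wrist_force": force on the tool from outside, world axes, zero at the start; "ft_torque": the same for the moment, N m; "width": finger opening in m; "gripper_force": force on a finger pad.
Only numpy, scipy, OpenCV 4.12 (cv2) and the standard library are available. Lean on these libraries where they do the work, as an engineer would, in place of code of your own. Each camera call takes 0.05 s, during which the arm holds its last target. There are 200 camera calls.

### The job

Stand the four turned beech feet upright on the four round pads of the sample rail, one centred on each pad, in order of height: the shortest on the pad beside the upright steel end stop, then rising pad by pad to the tallest at the other end. Leave the glue bottle standing where it is.

Things in the scene. Friction and masses are not known exactly. Their poses are not given: they have to be found in the camera images.
- foot_shortest: The shortest of four loose turned beech furniture feet: a plain upright cylinder, 40 mm tall and 36 mm in diameter, with a thin dark ring near each end and a small brass insert in its flat top; about 29 g. Origin at the centre of its underside, z up along its axis; it starts standing on the bench (z = 0) somewhere in front of the rail.
- foot_second: The second shortest of four loose turned beech furniture feet: a plain upright cylinder, 56 mm tall and 40 mm in diameter, with a thin dark ring near each end and a small brass insert in its flat top; about 49 g. Origin at the centre of its underside, z up along its axis; it starts standing on the bench (z = 0) somewhere in front of the rail.
- foot_third: The second tallest of four loose turned beech furniture feet: a plain upright cylinder, 72 mm tall and 44 mm in diameter, with a thin dark ring near each end and a small brass insert in its flat top; about 77 g. Origin at the centre of its underside, z up along its axis; it starts standing on the bench (z = 0) somewhere in front of the rail.
- foot_tallest: The tallest of four loose turned beech furniture feet: a plain upright cylinder, 88 mm tall and 48 mm in diameter, with a thin dark ring near each end and a small brass insert in its flat top; about 111 g. Origin at the centre of its underside, z up along its axis; it starts standing on the bench (z = 0) somewhere in front of the rail.
- pad_a: Round dark rubber pad, 60 mm in diameter, flush in the top of the fixed plywood rail (440 x 100 mm, 20 mm thick): one end pad. Order along the rail a, b, c, d, 85 mm between centres; either end may be the one with the steel stop. Origin at the pad's centre on the rail's top, 20 mm above the bench; z up, x across the rail away from the robot, y along it from d to a.
- pad_b: Round dark rubber pad, 60 mm in diameter, flush in the top of the fixed plywood rail (440 x 100 mm, 20 mm thick): the pad next to pad_a. Order along the rail a, b, c, d, 85 mm between centres; either end may be the one with the steel stop. Origin at the pad's centre on the rail's top, 20 mm above the bench; z up, x across the rail away from the robot, y along it from d to a.
- pad_c: Round dark rubber pad, 60 mm in diameter, flush in the top of the fixed plywood rail (440 x 100 mm, 20 mm thick): the pad next to pad_d. Order along the rail a, b, c, d, 85 mm between centres; either end may be the one with the steel stop. Origin at the pad's centre on the rail's top, 20 mm above the bench; z up, x across the rail away from the robot, y along it from d to a.
- pad_d: Round dark rubber pad, 60 mm in diameter, flush in the top of the fixed plywood rail (440 x 100 mm, 20 mm thick): the other end pad. Order along the rail a, b, c, d, 85 mm between centres; either end may be the one with the steel stop. Origin at the pad's centre on the rail's top, 20 mm above the bench; z up, x across the rail away from the robot, y along it from d to a.
- end_stop: Upright bare steel plate fixed across the rail at one end, 72.5 mm beyond that end pad's centre: 70 mm wide, 6 mm thick, 30 mm high above the rail. It marks the end where the row begins; the other end has only a small black thumb screw (18 mm wide, 8 mm high). Origin at the centre of its underside on the rail's top.
- glue_bottle: White plastic glue bottle with a red cap, 54 mm in diameter and 120 mm tall, loose, standing among the feet; not to be disturbed. (An open steel tin, 60 mm wide and 32 mm high, stands among them too.) Origin at the centre of its underside.
Things that resemble listed ones, but are neither listed nor needed, are in the scene too. What is shaped like the foot_third but blue or pink is not meant.

How it is judged (in metres and radians):
At the end, for the whole second after the job is handed in: Each foot stands upright (within 0.1 rad), at rest and released, on its own pad, its centre within 12 mm of the pad's centre and its underside on the rail (within 5 mm), in order of height with the shortest on the pad nearest the steel end stop (((horizontal distance between end_stop and pad_a below 0.12 m and horizontal distance between foot_shortest and pad_a below 0.012 m and z of foot_shortest in the frame of pad_a between -0.005 and 0.005 m and horizontal distance between foot_second and pad_b below 0.012 m and z of foot_second in the frame of pad_b between -0.005 and 0.005 m and horizontal distance between foot_third and pad_c below 0.012 m and z of foot_third in the frame of pad_c between -0.005 and 0.005 m and horizontal distance between foot_tallest and pad_d below 0.012 m and z of foot_tallest in the frame of pad_d between -0.005 and 0.005 m) or (horizontal distance between end_stop and pad_d below 0.12 m and horizontal distance between foot_shortest and pad_d below 0.012 m and z of foot_shortest in the frame of pad_d between -0.005 and 0.005 m and horizontal distance between foot_second and pad_c below 0.012 m and z of foot_second in the frame of pad_c between -0.005 and 0.005 m and horizontal distance between foot_third and pad_b below 0.012 m and z of foot_third in the frame of pad_b between -0.005 and 0.005 m and horizontal distance between foot_tallest and pad_a below 0.012 m and z of foot_tallest in the frame of pad_a between -0.005 and 0.005 m)) and angle between each of foot_shortest, foot_second, foot_third, foot_tallest's own z axis and vertical below 0.1 rad and linear speed of each of foot_shortest, foot_second, foot_third, foot_tallest below 0.02 m/s and angular speed of each of foot_shortest, foot_second, foot_third, foot_tallest below 0.2 rad/s); the robot touches nothing.
It fails at once if the glue bottle is knocked over or shifted by more than 30 mm (distance of glue_bottle from where it was at the start of the episode above 0.03 m or angle between glue_bottle's own z axis and vertical above 0.5 rad).
It also fails if it takes over 117 s, if anything falls off the work surface, if the arm or the gripper's body presses on something with over 40 N, if the wrist force passes 120 N, or if a joint passes its speed limit or range.

## Working session

There is one attempt and no reset: what is moved stays moved. The work goes in short steps, each a Python script; the robot and the scene stay as the last script left them, time stands still between calls to the robot, and variables do not carry over. Pictures are saved under pics/ and viewed, at most 14 in all, crops included, and the job is handed in when it is done.

```bash
ls; mkdir -p pics; python3 - <<'E'
from plant import *
import cv2,numpy as np
for n in("scene","top"):
    f=grab_frame(n); cv2.imwrite(f"pics/{n}0.png",cv2.cvtColor(f["pixels"],cv2.COLOR_RGB2BGR)); np.savez(f"{n}0.npz",**f)
    print(n,np.round(f["mtx"],1).tolist(),np.round(f["origin"],3),np.round(f["rotation"],3).tolist())
print(np.round(read_state()["tcp_rot"],3),read_state()["time"])
E
```

```text
pics
scene [[370.4, 0.0, 256.0], [0.0, 370.4, 194.3], [0.0, 0.0, 1.0]] [1.134 0.065 0.568] [[-0.121, 0.619, -0.776], [0.993, 0.079, -0.092], [0.005, -0.781, -0.624]]
top [[474.9, 0.0, 253.6], [0.0, 474.9, 186.2], [0.0, 0.0, 1.0]] [ 0.264 -0.009  1.283] [[0.027, -0.98, 0.195], [-1.0, -0.026, 0.007], [-0.002, -0.195, -0.981]]
[[-0.901  0.434 -0.001]
 [ 0.434  0.901 -0.001]
 [-0.    -0.001 -1.   ]] 0.1
```

View pics/top0.png

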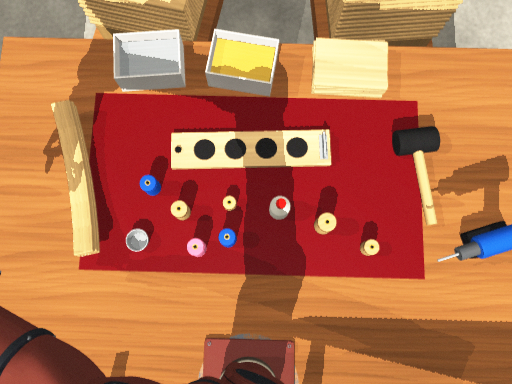

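View pics/scene0.png

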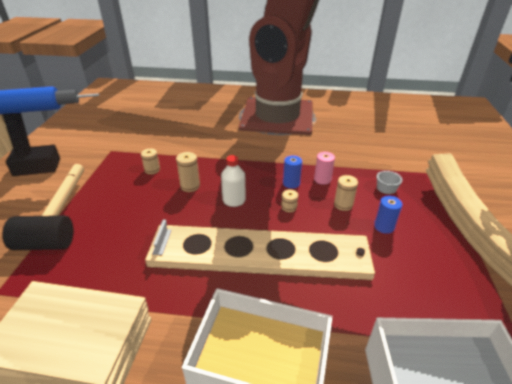

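The top view shows the steel stop at the rail's right end (about 323,143), which is the −y side, so that end is pad_d. The pads are at (204..297, 148). The feet are: shortest (229,203), second (371,247), third (180,209), tallest (326,223). The bottle is at (280,207). In the scene view the same feet are at (290,200), (150,160), (346,192) and (188,172), and the bottle is at (233,185).

```bash
cat > h.py <<'E'
import cv2,numpy as np
def cast(f,px,z):
    d=f["rotation"]@np.linalg.inv(f["mtx"])@np.array([px[0],px[1],1.]); o=f["origin"]
    return (o+d*(z-o[2])/d[2])
def blobs(m,a=25):
    n,_,s,c=cv2.connectedComponentsWithStats(m.astype(np.uint8)); return [(c[i],s[i]) for i in range(1,n) if s[i,4]>=a]
def wood(im):
    h=cv2.cvtColor(im,cv2.COLOR_RGB2HSV).astype(int); return (h[...,0]>=10)&(h[...,0]<=35)&(h[...,2]>70)
def near(bs,p): return min(bs,key=lambda b:np.hypot(*(b[0]-p)))
def closed(m): return cv2.morphologyEx(m.astype(np.uint8),cv2.MORPH_CLOSE,np.ones((5,5)))
E
python3 - <<'E'
from h import *
F={n:dict(np.load(n+"0.npz")) for n in("top","scene")}
G={"short":(.04,(229,203),(290,200)),"second":(.056,(371,247),(150,160)),"third":(.072,(180,209),(346,192)),"tall":(.088,(326,223),(188,172))}
for k,(h,a,b) in G.items():
    for n,p in(("top",a),("scene",b)):
        c,s=near(blobs(closed(wood(F[n]["pixels"]))),p); print(k,n,c.round(1),s[:5],cast(F[n],c,h/2).round(4))
for n,ps in(("top",[(204,149),(235,149),(266,148),(297,148)]),("scene",[(323,251),(281,248),(239,245),(197,243)])):
    bs=blobs(F[n]["pixels"].max(2)<70,60)
    for q,p in zip("abcd",ps):
        c,s=near(bs,p); print(q,n,c.round(1),s[:5],cast(F[n],c,.02).round(4))
im=F["scene"]["pixels"];
for n,p in(("top",(281,203)),("scene",(232,160))):
    im=F[n]["pixels"].astype(int); m=(im[...,0]>170)&(im[...,1]<70); c,s=near(blobs(m,8),p); print("cap",n,c,s[4],cast(F[n],c,.115).round(3))
for nm,p,z in(("blue",(227,238),.072),("blue2",(150,184),.072),("pink",(197,247),.072),("tin",(137,240),.02)):print(nm,cast(F["top"],p,z).round(3))
E
```

```text
short top [229.2 202.7] [223 195  14  16 167] [0.4682 0.0642 0.02  ]
short scene [289.1 199.8] [281 189  17  23 324] [0.4629 0.0635 0.02  ]
second top [369.3 247.1] [360 239  19  17 252] [ 0.3584 -0.3086  0.028 ]
second scene [233.  185.8] [222 166  23  40 827] [ 0.4369 -0.073   0.028 ]
third top [180.2 209.8] [171 200  20  20 299] [0.4431 0.1926 0.036 ]
third scene [345.4 192. ] [335 175  23  36 627] [0.4375 0.192  0.036 ]
tall top [324.8 222.9] [314 212  23  22 369] [ 0.4174 -0.1896  0.044 ]
tall scene [233.  185.8] [222 166  23  40 827] [ 0.4575 -0.0689  0.044 ]
a top [204.2 148.9] [195 140  20  19 307] [0.6162 0.1385 0.02  ]
b top [235.3 148.2] [226 139  20  19 310] [0.6206 0.0531 0.02  ]
c top [265.9 147.6] [256 138  21  20 327] [ 0.6243 -0.0312  0.02  ]
d top [296.6 147. ] [287 138  20  19 304] [ 0.6285 -0.116   0.02  ]
a scene [272.3 250.3] [268 243  11  15  82] [0.626  0.0384 0.02  ]
b scene [272.3 250.3] [268 243  11  15  82] [0.626  0.0384 0.02  ]
c scene [238.4 246. ] [226 237  26  19 382] [ 0.6229 -0.0305  0.02  ]
d scene [238.4 246. ] [226 237  26  19 382] [ 0.6229 -0.0305  0.02  ]
cap top [280.72463768 202.97101449] 69 [ 0.455 -0.07   0.115]
cap scene [231.21428571 158.5952381 ] 42 [ 0.451 -0.072  0.115]
blue [0.369 0.063 0.072]
blue2 [0.504 0.269 0.072]
pink [0.344 0.139 0.072]
tin [0.361 0.305 0.02 ]
```

```bash
cat > pp.py <<'E'
from plant import *
import numpy as np
G=.155
FEET={"short":(.4655,.064,.040,.036,.026),"second":(.358,-.309,.056,.040,.034),"third":(.4405,.192,.072,.044,.045),"tall":(.417,-.190,.088,.048,.055)}
PADS={"tall":(.6162,.1385),"third":(.6204,.0537),"second":(.6244,-.0312),"short":(.6285,-.116)}
def rot(s):
    y=s*np.array([.9988,.048,0]); z=np.array([0,0,-1.]); return np.column_stack([np.cross(y,z),y,z])
def place(k,s,xy=None):
    x,y,h,d,g=FEET[k]; R=rot(s)
    if xy is not None: x,y=xy
    move_to([x,y,.38],R); set_gripper(d+.026); move_l([x,y,g+G],v=.15)
    set_gripper(0,40); st=read_state(); print(k,"width",round(st["width"],4),"F",np.round(st["gripper_force"],1))
    move_l([x,y,.38],v=.25); px,py=PADS[k]
    move_to([px,py,.38],R); move_l([px,py,g+G+.035],v=.2); move_l([px,py,g+G+.021],v=.04)
    print("held",round(read_state()["width"],4)); set_gripper(d+.024); move_l([px,py,.38],v=.2); print("t",read_state()["time"])
E
python3 - <<'E'
from pp import *
import cv2
for s in(1,-1):
    R=rot(s)
    for k in FEET:
        for p,g in((FEET[k][:2],FEET[k][4]),(PADS[k],FEET[k][4]+.021)):
            for z in(.38,g+G):
                q=ik([*p,z],R); print(s,k,round(z,2),None if q is None else np.round(q).astype(int).tolist())
x,y=FEET["third"][:2]; move_to([x,y,.38],rot(1 if ik([x,y,.38],rot(1)) is not None else -1)); st=read_state()
f=grab_frame("wrist"); np.savez("w0.npz",p=st["eef_pos"],R=st["tcp_rot"],**f); cv2.imwrite("pics/w0.png",f["pixels"][...,::-1]); print(f["mtx"],np.round(f["hand_eye"],3),st["time"])
E
```

```text
1 short 0.38 [-45, -3, 31, 111, 2, 71, -12]
1 short 0.18 [-41, 14, 31, 123, -10, 46, -1]
1 short 0.38 [-29, 24, 48, 89, -18, 75, 23]
1 short 0.2 [-26, 34, 43, 99, -27, 58, 30]
1 second 0.38 [-48, -21, 72, 112, 21, 76, 20]
1 second 0.19 [-26, 32, 75, 123, -39, 54, 74]
1 second 0.38 [-33, 20, 40, 91, -13, 74, 12]
1 second 0.21 [-29, 30, 35, 100, -20, 56, 17]
1 third 0.38 [-53, -1, 24, 110, 0, 71, -26]
1 third 0.2 [-50, 13, 23, 120, -7, 48, -20]
1 third 0.38 [-38, 19, 36, 91, -11, 74, 3]
1 third 0.22 [-35, 28, 33, 100, -17, 57, 7]
1 tall 0.38 [-51, -14, 63, 114, 13, 73, 10]
1 tall 0.21 [-34, 14, 59, 124, -16, 50, 37]
1 tall 0.38 [-42, 19, 32, 90, -10, 74, -6]
1 tall 0.23 [-40, 28, 30, 98, -16, 58, -2]
-1 short 0.38 None
-1 short 0.18 [42, 25, -62, 119, 29, 52, 146]
-1 short 0.38 [-41, 34, 70, 90, -32, 79, -146]
-1 short 0.2 [-40, 50, 69, 99, -50, 68, -134]
-1 second 0.38 [44, 0, -9, 109, 0, 71, -142]
-1 second 0.19 [-24, 28, 71, 123, -34, 52, -110]
-1 second 0.38 [-53, 38, 78, 92, -38, 81, -148]
-1 second 0.21 [-49, 47, 69, 101, -48, 67, -142]
-1 third 0.38 None
-1 third 0.2 [26, 24, -62, 117, 27, 54, 132]
-1 third 0.38 [41, 34, -71, 87, 32, 82, 151]
-1 third 0.22 [-57, 46, 69, 101, -46, 67, -151]
-1 tall 0.38 None
-1 tall 0.21 [-43, 20, 71, 124, -25, 52, -134]
-1 tall 0.38 [28, 30, -63, 86, 27, 80, 147]
-1 tall 0.23 [28, 41, -63, 95, 39, 69, 139]
[[297.31863964   0.         251.93810212]
 [  0.         297.31863964 191.99806217]
 [  0.           0.           1.        ]] [[-0.    -0.964 -0.265  0.066]
 [ 1.    -0.    -0.002  0.   ]
 [ 0.001 -0.265  0.964  0.031]
 [ 0.     0.     0.     1.   ]] 1.6667
```

View pics/w0.png

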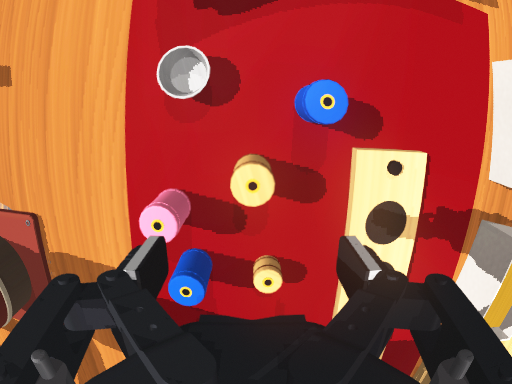

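The wrist view shows the third foot's insert at (252,186), the shortest's insert at (267,283), and pad_a at (386,222). I'll check these by ray, then place the third foot.

```bash
cat > wr.py <<'E'
import numpy as np
def wcast(w,px,z):
    m=w["mtx"]; v=np.array([(px[0]-m[0,2])/m[0,0],(px[1]-m[1,2])/m[1,1]]); r=np.linalg.norm(v)
    d=np.r_[np.sin(r)*v/r,np.cos(r)]; H=w["hand_eye"]; R=w["R"]
    o=w["p"]+R@H[:3,3]; d=R@H[:3,:3]@d; return o+d*(z-o[2])/d[2]
E
python3 - <<'E'
from wr import *
from pp import *
w=dict(np.load("w0.npz"))
for n,p,z in(("third",(252.3,186),.072),("short",(267.5,282.5),.04),("pad_a",(386,222),.02)): print(n,wcast(w,p,z).round(4))
t=wcast(w,(252.3,186),.072)
if np.hypot(*(t[:2]-FEET["third"][:2]))<.008: place("third",1,(t[:2]+FEET["third"][:2])/2)
E
```

```text
third [0.4409 0.1898 0.072 ]
short [0.466  0.0618 0.04  ]
pad_a [0.6141 0.1386 0.02  ]
third width 0.0432 F 40.1
held 0.0433
t 8.425
```

```bash
python3 - <<'E'
from pp import *
import cv2
place("short",1)
x,y=FEET["tall"][:2]; move_to([x,y,.38],rot(1)); st=read_state()
f=grab_frame("wrist"); np.savez("w1.npz",p=st["eef_pos"],R=st["tcp_rot"],**f); cv2.imwrite("pics/w1.png",f["pixels"][...,::-1])
E
```

```text
short width 0.035 F 39.4
held 0.035
t 15.9333
```

View pics/w1.png

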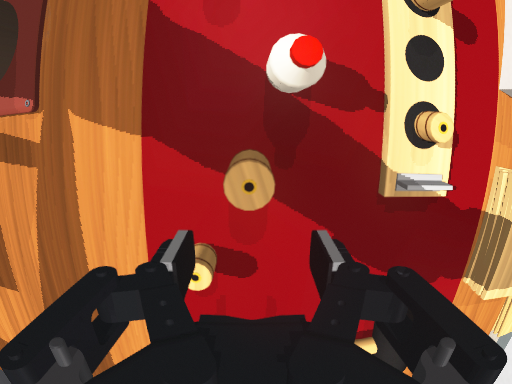

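The tallest's insert is at (249,187) and the second's at (196,278). The placed shortest's insert is at (443,128), with pad_d's disc spanning about (405–445, 103–148). I'll compute these and continue.

```bash
python3 - <<'E'
from wr import *
from pp import *
w=dict(np.load("w1.npz"))
t=wcast(w,(249,187),.088)[:2]; s=wcast(w,(196,278),.056)[:2]
print(t,s,"short",wcast(w,(443,128),.06).round(4))
for k,p in(("tall",t),("second",s)):
    m=(p+FEET[k][:2])/2; e=np.hypot(*(p-FEET[k][:2])); print(k,e)
    if e<.010: place(k,1,m)
move_to([.45,.30,.5],rot(1))
import cv2
for n in("scene","top"):
    f=grab_frame(n); cv2.imwrite(f"pics/{n}1.png",f["pixels"][...,::-1]); np.savez(f"{n}1.npz",**f)
E
```

```text
[ 0.41535501 -0.19042555] [ 0.35873879 -0.31048375] short [ 0.6286 -0.1181  0.06  ]
tall 0.0016991434955081763
tall width 0.0471 F 40.2
held 0.0471
t 25.1333
second 0.001657505268577579
second width 0.0391 F 39.4
held 0.0393
t 34.4833
```

View pics/top1.png

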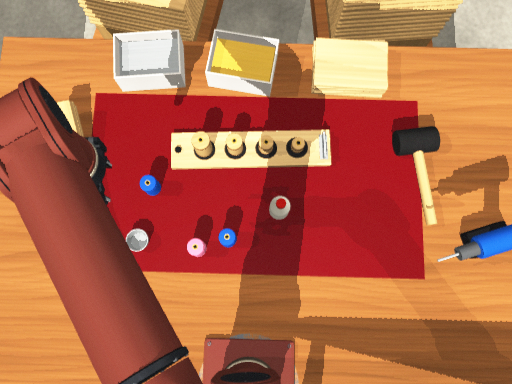

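View pics/scene1.png

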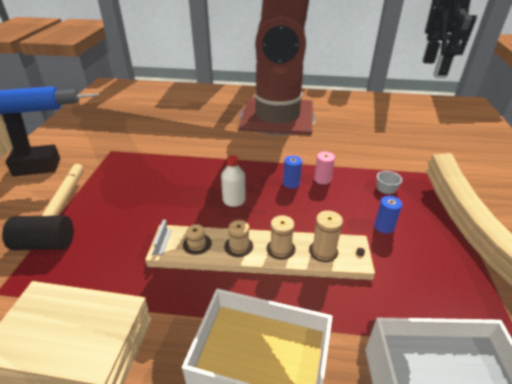

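All four feet stand on the pads in rising order from the stop. Scene-view tops are at about (195,229), (238,224), (282,221) and (328,216). The bottle hasn't moved, (233,185). I'll check centring with a ray to each top before handing in.

```bash
python3 - <<'E'
from h import *
from pp import PADS
for n,P in(("scene",dict(short=(195,229),second=(238,224),third=(282,221),tall=(328,216))),("top",dict(short=(298,145),second=(267,144),third=(235,142),tall=(203,138)))):
    f=dict(np.load(n+"1.npz")); v=f["pixels"].max(2).astype(float)
    for (k,p),h in zip(P.items(),(.04,.056,.072,.088)):
        y0,x0=p[1]-4,p[0]-5; w=v[y0:y0+9,x0:x0+11]; w=np.clip(np.median(w)-35-w,0,None)
        c=np.array([(w.sum(0)@np.arange(11)),(w.sum(1)@np.arange(9))])/max(w.sum(),1e-9)+[x0,y0]
        print(n,k,c.round(1),"off mm",((cast(f,c,.02+h)[:2]-PADS[k])*1000).round(1))
E
```

```text
scene short [194.4 229.6] off mm [-0.9 -0. ]
scene second [237.9 225.1] off mm [-3.5  0.7]
scene third [282.1 222.1] off mm [-1.4  0.3]
scene tall [329.3 218. ] off mm [-1.9  1.6]
top short [298.4 145.3] off mm [-6.8 -1.4]
top second [267.3 143.2] off mm [-3.7 -2.6]
top third [233.7 140.1] off mm [1.6 0.5]
top tall [200.  139.2] off mm [1.  1.7]
```

```bash
python3 -c "
from plant import *
print(read_state()['time'],read_state()['wrist_force']); print(finish_job())"
```

```text
36.0417 [ 0.34251881  0.03922134 -0.36680321]
the job is handed in; nothing more can be done
None
```

The four feet stand on the pads in order of height, shortest beside the steel stop. Camera checks put them within about 4 mm of the pad centres (one shadow-affected reading for the shortest said 7 mm). The bottle shows no movement in the pictures, and I handed the job in at 36 s; no verdict came back.

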